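# Pump the bench press down tight on a terrine tin

## Task

Set the terrine tin by its bar handle on the bed of the bench press, upright and centred in the ring under the press foot, and let go of it. Then pump the press lever with full strokes, letting it rise all the way each time, until the foot presses the tin so tightly that the lever goes solid part-way down; do not force it any further, and leave the lever up with the tin clamped. Do not disturb the other things on the worktop.

Things in the scene. Friction and masses are not known exactly. Their poses are not given: they have to be found in the camera images.
- pressing_tin: round metal terrine tin, 86 mm across (rim bead 91), wooden pressing plate in its mouth with a 40 mm boss whose top is 66 mm up; about 0.35 kg. A flat bar handle sticks out to -x of its frame: 12 mm wide (y), 14 mm tall, from 43 to 143 mm off the axis, centre line 35 mm up; grip it about 95 mm from the axis. Origin: centre of the underside, z up
- press_bed (a point): centre of the ring on the bed of the grey C-frame bench press, under the ram, 14 mm above the worktop. x points back to the column (61 mm behind), y left, z up. Bed plate: 69 mm to the front, 75 mm to each side. Press head: 23 mm to the front of the ram axis, 39 mm to each side, 184 to 272 mm above the worktop; the toothed ram rises to 346 mm at most
- press_foot: round steel press foot, 52 mm across, on a coil spring under the ram; origin: centre of its underside, 110 to 124 mm above the worktop at the start. A full lever stroke drives the ram some 6 to 17 mm down and a ratchet holds it (a part stroke may gain nothing). Once the foot is on the tin the ram squeezes the spring, at most 20 mm; then the press is solid. It cannot be wound back
- press_lever (a joint): sprung pump lever, rad: 0 fully up (0.25 above level), 0.5 on its rubber stop (gives a little). Pivot axis: along the press's x, 212 mm above the worktop, 18 mm left of the ram axis; the lever reaches to the right (-y of the press) and springs up by itself. It takes 3 to 6 N at the grip, some 6 N more against the spring; much more means the stop or a solid press; over 45 N is forcing it
- lever_grip (a point): top of the black sleeve grip near the lever's end, at the middle of the grip, 215 mm from the pivot; moves with the lever. The sleeve is 22 mm thick and 90 mm long along the lever. Push it down about 105 mm for a full stroke
- lime_tumbler: lime tumbler standing on its rim, 81 mm across and 116 mm high, a bystander
- salt_shaker: salt shaker, 44 mm across and 90 mm high, a bystander

How it is judged (in metres and radians):
On the way, in this order (a step that is already met when the one before it is completed fails the run):
1. the tin stands upright in the ring on the press bed, let go (horizontal distance between pressing_tin and press_bed below 0.01 m and z of pressing_tin in the frame of press_bed below 0.003 m and angle between pressing_tin's own z axis and vertical below 0.06 rad and contact force between the fingers and pressing_tin below 0.1 N), for 0.2 s.
2. first full stroke: the lever is pressed right down (value of joint press_lever above 0.47 rad), for 0.02 s.
3. the lever is let up again after the first stroke (value of joint press_lever below 0.04 rad), for 0.02 s.
4. second full stroke: the lever is pressed right down (value of joint press_lever above 0.47 rad), for 0.02 s.
5. the lever is let up again after the second stroke (value of joint press_lever below 0.04 rad), for 0.02 s.
6. third full stroke: the lever is pressed right down (value of joint press_lever above 0.47 rad), for 0.02 s.
7. the lever is let up again after the third stroke (value of joint press_lever below 0.04 rad), for 0.02 s.
At the end, for the whole second after the job is handed in: The tin stands upright (within 3.4 degrees), let go and at rest on the press bed, its axis within 10 mm of the ring's centre, clamped by the foot with over 25 N after at least three full lever strokes (past 0.47 rad and back), the lever up again (under 0.04 rad) (horizontal distance between pressing_tin and press_bed below 0.01 m and z of pressing_tin in the frame of press_bed below 0.003 m and angle between pressing_tin's own z axis and vertical below 0.06 rad and value of joint press_lever below 0.04 rad and contact force between press_foot and pressing_tin above 25 N and linear speed of pressing_tin below 0.01 m/s); the robot touches nothing.
It fails at once if the lever is forced (more than 45 N) (contact force between any of the fingers, the arm and press_lever above 45 N).
It fails at once if the tin is tipped over (angle between pressing_tin's own z axis and vertical above 0.5 rad).
It fails at once if a bystander is knocked or shifted by more than 30 mm (distance of any of lime_tumbler, salt_shaker from where it was at the start of the episode above 0.03 m).
It also fails if it takes over 67 s, if anything falls off the work surface, if the arm or the gripper's body presses on something with over 40 N, if the wrist force passes 120 N, or if a joint passes its speed limit or range.

## Robot

A 6-joint arm with a two-finger parallel gripper is mounted at the origin on a cart in front of the work surface, level with it; the furniture and walls round the work are solid. World frame = base frame: x ahead of the robot, y to its left, z up, the work surface at z = 0. Lengths are in mm, angles in rad, forces in N, time in s.
With the tool pointing down it reaches from about 375 to 825 mm from the base axis. Payload 5.5 kg.
Tool frame: the origin (TCP) lies at the very end of the fingers, on their centre line; the grasp point (between the pads) lies 19 mm behind it; z points along the fingers, y is the line along which they close (so a half turn about z gives the same grasp; the last joint's range is limited). The gripper opens to 85 mm and grips with 20 to 120 N. Pads are 22 mm wide; open, the fingers measure 114 mm over their backs; the gripper's body (76 mm by 85 mm) begins 54 mm behind the grasp point. The pads swing forward as they close: fully open they stand 13 mm farther back than shut.
Start: joints at [1.104, 0.314, -0.047, 1.21, 0, 1.571], TCP at [270.015, 535.805, 231.299] pointing down, gripper open.
Joint ranges: [-2.67, 2.67], [-0.69, 1.73], [-1.03, 1.25], [-2.08, 2.16], [-1.42, 1.45], [-3.14, 3.14]. Speed limits (rad/s): [2.39, 2.39, 3.01, 3.14, 3.14, 3.14].

## Interface

Orientations are given as a unit quaternion [x, y, z, w].
In Python, from bench import telemetry, optics, arm gives the robot as it stands.
- The arm moves only by the shell command python3 -m jog 'ROWS' [OPENING]. ROWS is JSON, a list of rows, each a list of 4 numbers: the shift along the tool's x, y, z in units of 400 mm (1.0 is 400 mm), then the turn about the tool's z in units of 90 degrees (1.0 is 90 degrees). A call has 1 to 5 rows; each row is the pose to reach, as a shift and turn from the pose commanded when the call began, along the tool's axes at that moment; what a row does not reach only later rows make up. A row lasts 1/10 s, in which the tool goes at most 50 mm and 8.59 degrees, less where a joint would pass 70% of its speed; a pose out of reach is approached as far as the arm can. A call with a number of a shift or a turn outside -1 to 1 is refused whole. A call with a gripper value outside its range is refused whole. OPENING is the closure, from 0 (fully open) to 1 (shut), set as the call begins (- or left out, the last holds). The fingers move at their own pace and stop on an object; the grip force is fixed at half the most. Time passes only in rows, so rows that repeat a pose let the fingers close. It gives the time, the measured TCP pose, the force, the opening and the grip force at its end, in the units of the state.
- telemetry.sense(): the state, without advancing time (a new reading comes with each control period).
- optics.grab_frame(name): name is "scene" or "side" or "wrist"; returns the picture (384x512x3 uint8, red, green, blue); there is no depth.
- optics.camera_info(name): a dict with "fx", "fy", "cx", "cy" (pixels), "k1" (the pictures are not rectified: a ray, as slopes to the right and down, at radius r is drawn at 1 + k1 r^2 times it, then the intrinsics apply), "cam_to_world" (4x4, takes a point from camera to world coordinates). Camera axes: x right, y down, z forward; pixel columns grow to the right and rows downward; lengths in mm; the calibration is good to about 2 mm. A picture is of the moment at which its call begins: read the wrist's pose just before it. camera_info takes no time and is no camera call; for the wrist camera it gives the pose at the moment of the call.
- arm.close_job(): hands the job in; it is judged then, once.
The state is a dict: "time": time; "joint_pos": joint angles; "joint_vel": joint speeds; "joint_torque": joint torques, N m; "tcp_pos": TCP position; "tool_rot": TCP orientation; "wrist_force": force on the tool from outside, world axes, zero at the start; "torque": the same for the moment, N m; "opening": finger opening in mm; "finger_force": force on a finger pad.
Only numpy, scipy, OpenCV 4.12 (cv2) and the standard library are available. Lean on these libraries where they do the work, as an engineer would, in place of code of your own. Each camera call takes 0.05 s, during which the arm holds its last target. There are 200 camera calls.

## Working session

There is one attempt and no reset: what is moved stays moved. The work goes in short steps, Python scripts to look and compute and a shell command to move; the robot and the scene stay as the last step left them, time stands still between calls to the robot, and variables do not carry over. Pictures are saved under pics/ and viewed, at most 10 in all, crops included, and the job is handed in when it is done.

```bash
mkdir -p pics; python3 - <<'E'
from bench import telemetry, optics
import cv2,numpy as np
s=telemetry.sense();print(s)
for n in("scene","side"):
    im=optics.grab_frame(n);np.save(f"{n}0.npy",im);cv2.imwrite(f"pics/{n}0.png",im[:,:,::-1])
    c=optics.camera_info(n);print(n,c)
E
```

```text
{'time': 0.0, 'joint_pos': array([ 1.10398325e+00,  3.14209498e-01, -4.80803447e-02,  1.21017767e+00,
       -2.28512948e-05,  1.57078303e+00]), 'joint_vel': array([-1.14226418e-03, -1.68568058e-03, -5.13030070e-04, -1.02416908e-03,
       -1.85371210e-05, -3.82244103e-04]), 'joint_torque': array([ 2.49928489e-04, -5.39582133e+01,  3.39752913e+01,  1.89106038e-02,
        1.06062528e-04,  6.08692318e-06]), 'tcp_pos': array([269.77624539, 535.29270205, 230.44389986]), 'tool_rot': array([ 2.31286468e-01,  9.72885333e-01, -8.15579055e-04, -1.82157002e-04]), 'wrist_force': array([-0.74389715, -0.0246379 ,  0.85532218]), 'torque': array([-0.03192256,  0.00433978,  0.0372478 ]), 'finger_force': 0.0, 'opening': 85.30252374984043}
scene {'fx': 464.2904313265958, 'fy': 464.2904313265958, 'cx': 248.40122487346457, 'cy': 193.2143411238044, 'k1': -0.12529733632889306, 'cam_to_world': array([[ 3.64441344e-01, -5.98910572e-01,  7.13083890e-01,
        -3.16560041e+02],
       [-9.31224666e-01, -2.32932714e-01,  2.80290870e-01,
        -3.59167909e+02],
       [-1.76859901e-03, -7.66190889e-01, -6.42610609e-01,
         9.48337134e+02],
       [ 0.00000000e+00,  0.00000000e+00,  0.00000000e+00,
         1.00000000e+00]])}
side {'fx': 476.93325676322985, 'fy': 476.93325676322985, 'cx': 255.23053759164367, 'cy': 192.40352702951648, 'k1': -0.07320801004503906, 'cam_to_world': array([[-9.85954120e-01, -8.45972371e-02,  1.44006182e-01,
         3.51513073e+02],
       [-1.66097673e-01,  5.86971738e-01, -7.92386106e-01,
         1.11235321e+03],
       [-1.74938836e-02, -8.05175438e-01, -5.92778608e-01,
         1.03469349e+03],
       [ 0.00000000e+00,  0.00000000e+00,  0.00000000e+00,
         1.00000000e+00]])}
```

View pics/scene0.png

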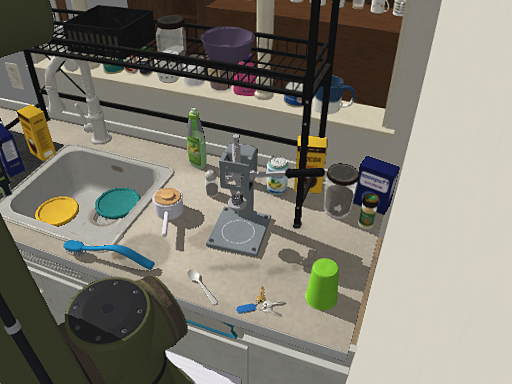

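View pics/side0.png

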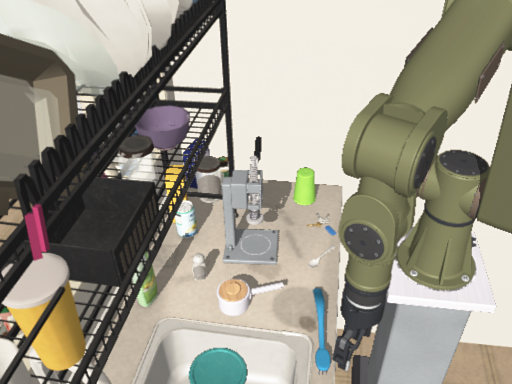

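The scene view shows the tin at about (168,203) with its handle toward (166,233), the press ring at (239,232), the black lever grip at (305,172), the tumbler at (322,284) and the shaker at (211,180). In the side view the tin is at (235,293), the ring at (256,244), and the lever grip at (258,148).

```bash
cat > h.py <<'E'
import numpy as np,cv2
from bench import optics
def ray(n,u,v,c=None):
    c=c or optics.camera_info(n);K=np.array([[c['fx'],0,c['cx']],[0,c['fy'],c['cy']],[0,0,1.]])
    p=cv2.undistortPoints(np.array([[[u,v]]],float),K,np.array([c['k1'],0,0,0,0]))[0,0]
    T=c['cam_to_world'];d=T[:3,:3]@[p[0],p[1],1];return T[:3,3],d/np.linalg.norm(d)
def plane(n,u,v,z):
    o,d=ray(n,u,v);return o+d*(z-o[2])/d[2]
def tri(a,b):
    (o,d),(p,e)=ray(*a),ray(*b)
    s=np.linalg.lstsq(np.c_[d,-e],p-o,rcond=None)[0];x=o+d*s[0];y=p+e*s[1];return (x+y)/2,np.linalg.norm(x-y)
def proj(n,P):
    c=optics.camera_info(n);T=np.linalg.inv(c['cam_to_world']);q=T[:3,:3]@np.array(P)+T[:3,3]
    x=q[:2]/q[2];x=x*(1+c['k1']*(x@x));return x*c['fx']+[c['cx'],c['cy']]
E
python3 - <<'E'
import numpy as np,cv2
a=np.load('scene0.npy')[:,:,::-1];b=np.load('side0.npy')[:,:,::-1]
A=cv2.resize(a[125:265,145:345],None,fx=4,fy=4,interpolation=2)
B=cv2.resize(b[130:325,170:350],None,fx=3,fy=3,interpolation=2)
cv2.imwrite('pics/cA.png',A);cv2.imwrite('pics/cB.png',B)
E
```

```text
(no output)
```

View pics/cA.png

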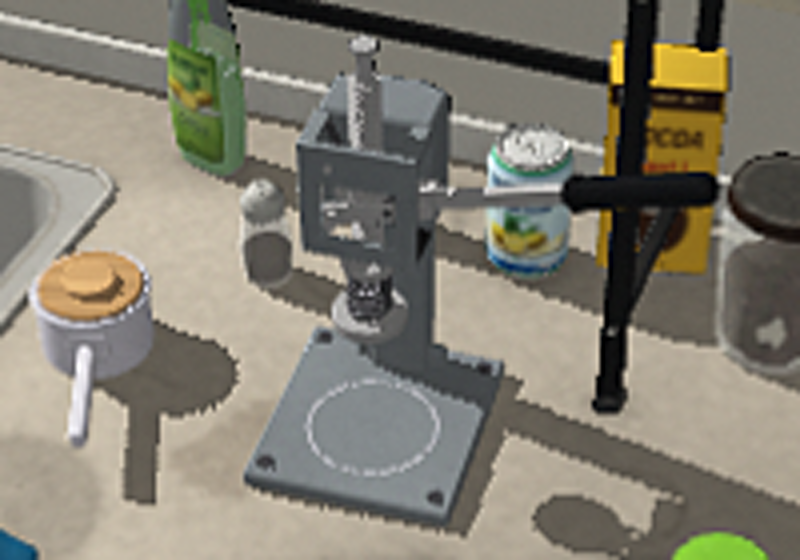

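View pics/cB.png

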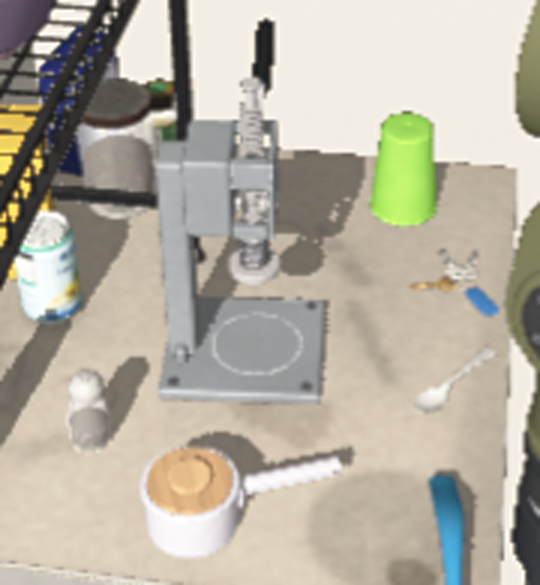

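Crop A (offset 145,125, x4): ring centre (373,427), boss (95,283), handle end (77,438), grip (567..717,190). Crop B (offset 170,130, x3): ring (257,344), boss (190,474), handle end (343,463), grip (265,20..88).

```bash
python3 - <<'E'
from h import *
np.set_printoptions(precision=1,suppress=True)
a=lambda x,y:("scene",x/4+145,y/4+125)
b=lambda x,y:("side",x/3+170,y/3+130)
print('ring',plane(*a(373,427),14),plane(*b(257,344),14),tri(a(373,427),b(257,344)))
print('bed corners A',[plane(*a(*p),14) for p in((247,478),(446,512),(502,368))])
print('bed corners B',[plane(*b(*p),14) for p in((326,302),(320,394),(162,390))])
print('boss',plane(*a(95,281),66),plane(*b(190,473),66),tri(a(95,281),b(190,473)))
print('hend',plane(*a(78,438),35),plane(*b(345,463),35),tri(a(78,436),b(345,463)))
print('hbase',plane(*a(86,352),42),plane(*b(246,484),42))
print('grip mid',tri(a(642,190),b(264,54)),'ends',tri(a(567,193),b(262,88)),tri(a(717,188),b(265,20)))
print('foot',tri(a(370,318),b(254,272)))
print('ramtop',tri(a(364,45),b(250,85)))
for n in('scene','side'):
    im=np.load(n+'0.npy');h=cv2.cvtColor(im,cv2.COLOR_RGB2HSV)
    m=cv2.inRange(h,(35,150,100),(60,255,255));
    ys,xs=np.nonzero(m[200:320,290:350] if n=='scene' else m[150:220,280:330])
    o=(290,200) if n=='scene' else (280,150)
    print(n,'tumbler top',plane(n,xs.mean()+o[0],ys.mean()+o[1],58))
print('shaker',plane(*a(268,280),0),plane(*b(88,445),0))
print('post foot',plane(*a(610,405),0))
E
```

```text
ring [550.5  13.   14. ] [552.1  21.1  14. ] (array([553.8,  15.1,   9.2]), np.float64(1.8464748059151104))
bed corners A [array([472.2,  75.4,  14. ]), array([492.6, -64.4,  14. ]), array([642.1, -52.3,  14. ])]
bed corners B [array([489.1, -55.9,  14. ]), array([477.1,  84.8,  14. ]), array([635.9, 102.9,  14. ])]
boss [568.5 241.6  66. ] [573.3 254.5  66. ] (array([575.6, 247. ,  58.1]), np.float64(1.2371737920705812))
hend [445.9 191.6  35. ] [439.4 193.   35. ] (array([442.2, 191.9,  36.8]), np.float64(6.7892302703177405))
hbase [519.7 225.2  42. ] [525.3 238.6  42. ]
grip mid (array([ 571.3, -159.7,  258.7]), np.float64(1.857918296416723)) ends (array([ 566.3, -113.5,  246.5]), np.float64(2.910342863295226)) (array([ 576.3, -205.3,  271.5]), np.float64(2.11918819847838))
foot (array([555.5,  16.9, 110.1]), np.float64(3.9349874092843242))
ramtop (array([554.7,  16. , 332. ]), np.float64(2.457426922025047))
scene tumbler top [ 415.1 -265.4   58. ]
side tumbler top [ 418.  -255.2   58. ]
shaker [685.8 158.7   0. ] [695.3 175.4   0. ]
post foot [ 647.5 -134.8   -0. ]
```

```bash
cat > go.py <<'E'
# usage: go.py x y z [tool-y-angle rad] : print the shift/turn in jog units
import sys,numpy as np
from scipy.spatial.transform import Rotation as R
from bench import telemetry
s=telemetry.sense();M=R.from_quat(s['tool_rot']).as_matrix()
t=np.array(list(map(float,sys.argv[1:4])));d=M.T@(t-s['tcp_pos'])/400
ya=np.arctan2(M[1,1],M[0,1]);w=float(sys.argv[4])-ya if len(sys.argv)>4 else 0
w=(w+np.pi/2)%np.pi-np.pi/2
print('t',round(s['time'],2),'tcp',s['tcp_pos'].round(1),'yang',ya.round(3),'tilt',M[:2,2].round(3),'rows',d.round(4),(-w/(np.pi/2)).round(4),'F',s['wrist_force'].round(1),'op',round(s['opening'],1),'j',s['joint_pos'].round(2))
E
python3 go.py 460 200 190 1.98
```

```text
t 0.1 tcp [269.8 535.3 230.5] yang 1.104 tilt [-0.001 -0.001] rows [-0.8019 -0.5345  0.1021] -0.5577 F [ 0.3 -0.7  0.4] op 85.6 j [ 1.1   0.31 -0.05  1.21 -0.    1.57]
```

```bash
J="python3 -m jog"; python3 -m jog '[[-0.8,-0.535,0.05,-0.558],[-0.8,-0.535,0.05,-0.558],[-0.8,-0.535,0.05,-0.558],[-0.8,-0.535,0.05,-0.558],[-0.8,-0.535,0.05,-0.558]]' 0; python3 go.py 460 200 190 1.98
```

```text
time: 0.6
tcp_pos: [386.4, 329.7, 218.7]
tool_rot: [-0.122, 0.993, -0.0, -0.0]
wrist_force: [1.2, 0.2, -0.3]
opening: 85.7
finger_force: 0.0
t 0.6 tcp [386.4 329.7 218.7] yang 1.815 tilt [-0. -0.] rows [-0.1001 -0.359   0.0719] -0.105 F [ 1.2  0.2 -0.3] op 85.7 j [ 0.71  0.15 -0.29  1.14 -0.    0.46]
```

```bash
python3 -m jog '[[-0.1,-0.36,0.07,-0.105],[-0.1,-0.36,0.07,-0.105],[-0.1,-0.36,0.07,-0.105],[-0.1,-0.36,0.07,-0.105],[-0.1,-0.36,0.07,-0.105]]' ; python3 go.py 484 210 150 1.98
python3 - <<'E'
from h import *
c=optics.camera_info('wrist');print(c)
im=optics.grab_frame('wrist');np.save('w1.npy',im);cv2.imwrite('pics/w1.png',im[:,:,::-1])
import pickle;pickle.dump(c,open('w1.pkl','wb'))
E
```

```text
time: 1.1
tcp_pos: [459.0, 199.6, 190.5]
tool_rot: [-0.199, 0.98, -0.0, -0.001]
wrist_force: [-0.6, 0.3, 0.0]
opening: 85.4
finger_force: 0.0
t 1.1 tcp [459.  199.6 190.5] yang 1.971 tilt [-0.001 -0.   ] rows [-0.0678 -0.0005  0.1012] -0.0059 F [-0.6  0.3  0. ] op 85.4 j [ 0.41  0.15 -0.35  1.07  0.    0.01]
{'fx': 280.39404740230776, 'fy': 280.39404740230776, 'cx': 254.42846718826237, 'cy': 194.00366162051327, 'k1': -0.026371705419781257, 'cam_to_world': array([[-3.89537463e-01,  8.82842786e-01,  2.62391272e-01,
         3.91396599e+02],
       [ 9.21010608e-01,  3.73344952e-01,  1.11144084e-01,
         1.70665170e+02],
       [ 1.60296335e-04,  2.84959929e-01, -9.58539417e-01,
         3.33476362e+02],
       [ 0.00000000e+00,  0.00000000e+00,  0.00000000e+00,
         1.00000000e+00]])}
```

View pics/w1.png

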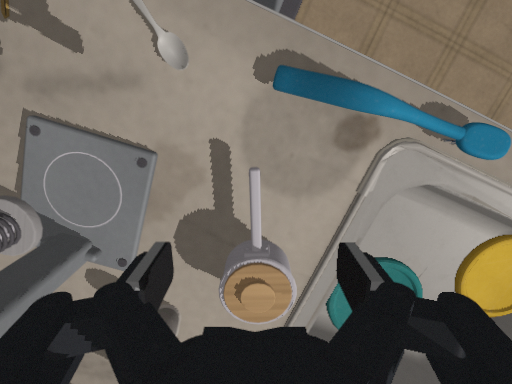

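The wrist view shows the ring centred at about (82,190), the tin boss at (258,297), and the handle running from (257,247) to its end at (254,168).

```bash
python3 - <<'E'
from h import *
import pickle
np.set_printoptions(precision=1,suppress=True)
c=pickle.load(open('w1.pkl','rb'))
def pl(u,v,z):
    o,d=ray('w',u,v,c);return o+d*(z-o[2])/d[2]
im=np.load('w1.npy')
g=cv2.cvtColor(im,cv2.COLOR_RGB2GRAY)
m=np.zeros_like(g);m[145:235,38:128]=(g[145:235,38:128]>150)*255
n,l,s,ce=cv2.connectedComponentsWithStats(m);
pts=cv2.findNonZero(m);e=cv2.fitEllipse(pts);print('ring ellipse',e,len(pts));print('ring',pl(*e[0],14))
hs=cv2.cvtColor(im,cv2.COLOR_RGB2HSV);m=cv2.inRange(hs,(8,70,120),(22,200,255));m[:, :200]=0;m[:,310:]=0;m[:240]=0
k=max(cv2.findContours(m,0,1)[0],key=cv2.contourArea);e=cv2.fitEllipse(k);print('plate',e,pl(*e[0],60))
print('boss',pl(258,297,66));print('hend',pl(254,168,35),'hb',pl(257,245,42))
for z in(14,):print('corners',[pl(*p,z) for p in((28,112),(157,152),(128,268))])
E
```

```text
ring ellipse ((82.25018310546875, 189.0801544189453), (68.35328674316406, 82.10336303710938), 128.7775421142578) 165
ring [553.3  15.9  14. ]
plate ((257.3802795410156, 293.04034423828125), (56.48164367675781, 67.17103576660156), 87.06131744384766) [573.5 251.4  60. ]
boss [574.1 252.3  66. ]
hend [446.3 193.4  35. ] hb [526.3 231.   42. ]
corners [array([489.3, -61.8,  14. ]), array([476.1,  85.7,  14. ]), array([635.3,  95.4,  14. ])]
```

```bash
python3 -m jog '[[-0.06,0,0.1,-0.017],[-0.077,0,0.2,-0.017],[-0.077,0,0.3,-0.017],[-0.077,0,0.35,-0.017],[-0.077,0,0.35,-0.017]]' 0.4; python3 go.py 486.5 211.3 17 1.996
```

```text
time: 1.65
tcp_pos: [483.9, 213.9, 48.2]
tool_rot: [-0.215, 0.977, -0.0, -0.003]
wrist_force: [0.1, -0.1, 0.9]
opening: 51.3
finger_force: 0.0
t 1.65 tcp [483.9 213.9  48.2] yang 2.004 tilt [-0.006 -0.002] rows [-0.0036 -0.0085  0.0781] 0.0048 F [ 0.1 -0.1  0.9] op 51.3 j [ 0.42  0.33 -0.47  0.77  0.   -0.02]
```

```bash
python3 -m jog '[[-0.004,-0.0085,0.04,0.005],[-0.004,-0.0085,0.075,0.005],[-0.004,-0.0085,0.075,0.005]]'; python3 go.py 486.5 211.3 17 1.996;python3 -m jog '[[0,0,0,0],[0,0,0,0],[0,0,0,0],[0,0,0,0],[0,0,0,0]]' 1; python3 go.py 486.5 211.3 17 1.996
```

```text
time: 1.95
tcp_pos: [489.5, 211.8, 21.3]
tool_rot: [-0.21, 0.978, 0.0, -0.0]
wrist_force: [-0.0, -0.5, 0.5]
opening: 51.1
finger_force: 0.0
t 1.95 tcp [489.5 211.8  21.3] yang 1.995 tilt [-0.001 -0.   ] rows [0.0073 0.0019 0.0106] -0.0008 F [-0.  -0.5  0.5] op 51.1 j [ 0.41  0.37 -0.49  0.71  0.   -0.02]
time: 2.45
tcp_pos: [490.8, 211.6, 22.3]
tool_rot: [-0.21, 0.978, 0.001, 0.001]
wrist_force: [-2.8, 2.3, 7.0]
opening: 10.8
finger_force: 62.0
t 2.45 tcp [490.8 211.6  22.3] yang 1.993 tilt [0.001 0.002] rows [0.0101 0.0036 0.0132] -0.0017 F [-2.8  2.3  7. ] op 10.8 j [ 0.41  0.37 -0.49  0.71  0.   -0.02]
```

```bash
python3 -m jog '[[0,0,-0.03,0],[0,0,-0.065,0],[0,0,-0.065,0]]';  python3 go.py 448 110 55 1.80
python3 - <<'E'
from h import *
im=np.concatenate([optics.grab_frame('scene')[150:270,130:290],optics.grab_frame('side')[200:320,180:340]],1)
cv2.imwrite('pics/lift.png',cv2.resize(im[:,:,::-1],None,fx=2.5,fy=2.5))
E
```

```text
time: 2.75
tcp_pos: [491.1, 210.8, 48.8]
tool_rot: [-0.209, 0.978, -0.0, 0.001]
wrist_force: [0.5, -0.0, -3.8]
opening: 9.9
finger_force: 60.7
t 2.75 tcp [491.1 210.8  48.8] yang 1.993 tilt [0.002 0.   ] rows [ 0.2014 -0.186  -0.0157] 0.1226 F [ 0.5 -0.  -3.8] op 9.9 j [ 0.41  0.34 -0.46  0.77 -0.   -0.02]
```

View pics/lift.png

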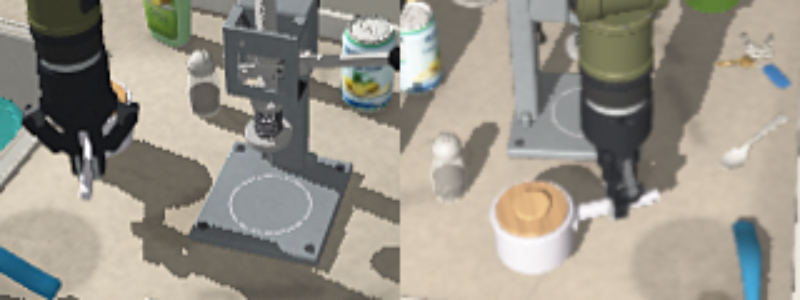

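The tin hangs level in the gripper at (535,225) in the right half of the picture, clear of the shaker. Next I move it toward the front left of the press.

```bash
python3 -m jog '[[0.04,-0.036,-0.01,0.025],[0.1,-0.09,-0.01,0.06],[0.16,-0.145,-0.01,0.1],[0.2,-0.186,-0.01,0.123],[0.2,-0.186,-0.01,0.123]]';  python3 go.py 450 5 53 1.676
```

```text
time: 3.35
tcp_pos: [444.6, 107.4, 50.0]
tool_rot: [-0.112, 0.994, -0.001, -0.002]
wrist_force: [0.4, 0.5, -3.6]
opening: 10.5
finger_force: 60.7
t 3.35 tcp [444.6 107.4  50. ] yang 1.796 tilt [-0.004 -0.002] rows [ 0.0442 -0.2525 -0.0071] 0.0766 F [ 0.4  0.5 -3.6] op 10.5 j [ 0.24  0.21 -0.63  0.73 -0.    0.01]
```

```bash
python3 -m jog '[[0.01,-0.05,-0.007,0.015],[0.02,-0.12,-0.007,0.04],[0.035,-0.19,-0.007,0.06],[0.044,-0.252,-0.007,0.077],[0.044,-0.252,-0.007,0.077]]';  python3 go.py 462.2 5.1 53 1.676
```

```text
time: 3.85
tcp_pos: [453.6, 6.0, 53.5]
tool_rot: [-0.052, 0.999, -0.001, -0.0]
wrist_force: [-0.3, 0.1, -3.6]
opening: 11.0
finger_force: 60.7
t 3.85 tcp [453.6   6.   53.5] yang 1.676 tilt [-0.    -0.001] rows [-0.0213 -0.0044  0.0014] -0.0003 F [-0.3  0.1 -3.6] op 11.0 j [ 0.01  0.2  -0.64  0.73 -0.   -0.09]
```

```bash
python3 -m jog '[[-0.01,-0.003,0.0,0],[-0.021,-0.004,0,0],[-0.021,-0.004,0,0]]';  python3 go.py 462.2 5.1 36 1.676
python3 - <<'E'
from h import *
s=optics.grab_frame('scene')[170:270,190:290];d=optics.grab_frame('side')[190:290,210:310]
np.save('s2.npy',s);np.save('d2.npy',d)
im=np.concatenate([s,d],1)
cv2.imwrite('pics/place.png',cv2.resize(im[:,:,::-1],None,fx=4,fy=4,interpolation=2))
E
```

```text
time: 4.15
tcp_pos: [463.1, 8.1, 54.0]
tool_rot: [-0.055, 0.999, 0.0, 0.0]
wrist_force: [-0.0, 0.3, -3.9]
opening: 10.7
finger_force: 60.6
t 4.15 tcp [463.1   8.1  54. ] yang 1.68 tilt [0.001 0.   ] rows [ 0.003  -0.0073  0.0449] 0.0027 F [-0.   0.3 -3.9] op 10.7 j [ 0.02  0.21 -0.62  0.74  0.   -0.09]
```

View pics/place.png

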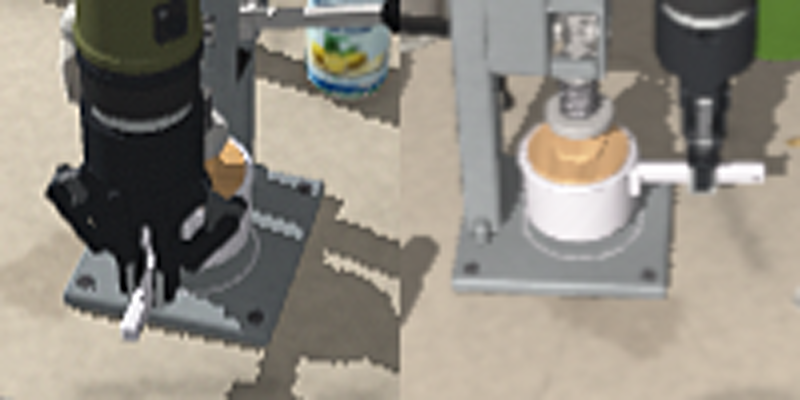

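Side panel: the tin hovers just above the ring, roughly centred under the foot with its handle level. Lowering it now.

```bash
python3 -m jog '[[0.003,-0.007,0.015,0],[0.003,-0.007,0.03,0],[0.003,-0.007,0.042,0],[0.003,-0.007,0.045,0],[0.003,-0.007,0.045,0]]';  python3 go.py 462.2 5.1 36 1.676
python3 - <<'E'
from h import *
d=optics.grab_frame('side')[190:290,210:310]
cv2.imwrite('pics/place2.png',cv2.resize(d[:,:,::-1],None,fx=6,fy=6,interpolation=2))
E
```

```text
time: 4.75
tcp_pos: [460.3, 4.3, 36.3]
tool_rot: [-0.054, 0.999, 0.0, -0.001]
wrist_force: [-6.0, -0.5, 10.5]
opening: 10.8
finger_force: 62.7
t 4.75 tcp [460.3   4.3  36.3] yang 1.679 tilt [-0.001  0.   ] rows [-0.005   0.0014  0.0008] 0.0017 F [-6.  -0.5 10.5] op 10.8 j [ 0.01  0.23 -0.64  0.69  0.   -0.1 ]
```

View pics/place2.png

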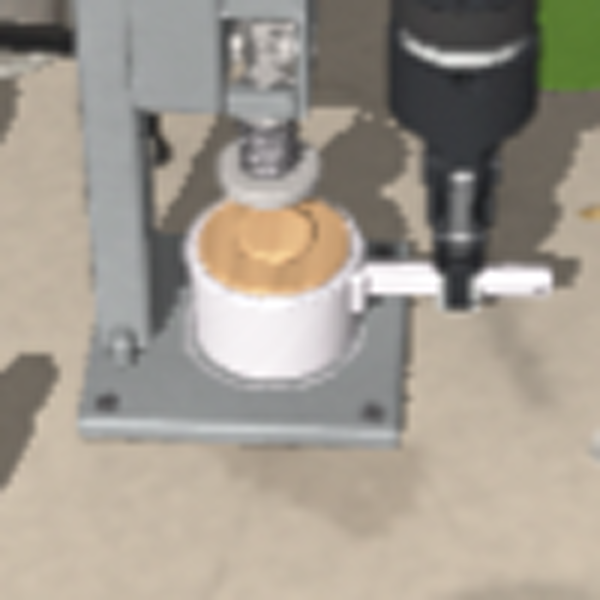

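The tin sits inside the ring, concentric with it, and the handle is level. Releasing it.

```bash
python3 -m jog '[[0,0,0,0],[0,0,0,0],[0,0,0,0],[0,0,0,0]]' 0.4; python3 -m jog '[[0,0,-0.06,0],[0,0,-0.15,0],[0,0,-0.25,0],[0.04,0,-0.32,0],[0.08,0,-0.38,0]]'; python3 go.py 430 0 330 1.676
python3 - <<'E'
from h import *
np.set_printoptions(precision=1,suppress=True)
for n in ('side','scene'):
    im=optics.grab_frame(n);h=cv2.cvtColor(im,cv2.COLOR_RGB2HSV)
    m=cv2.inRange(h,(8,70,120),(22,200,255));k=np.zeros_like(m)
    q=proj(n,(552,17,74)).astype(int);k[q[1]-25:q[1]+25,q[0]-25:q[0]+25]=255
    m&=k;C=cv2.findContours(m,0,1)[0]
    if C:
        e=cv2.fitEllipse(max(C,key=cv2.contourArea));print(n,e,plane(n,*e[0],74),'ring ref',(550.5,13.) if n=='scene' else (552.1,21.1))
    if n=='scene':cv2.imwrite('pics/rel.png',cv2.resize(im[125:265,145:345,::-1],None,fx=4,fy=4,interpolation=2))
E
```

```text
time: 5.2
tcp_pos: [461.3, 4.4, 35.9]
tool_rot: [-0.054, 0.999, 0.0, 0.0]
wrist_force: [-0.4, 0.5, 0.7]
opening: 51.2
finger_force: 0.0
time: 5.7
tcp_pos: [429.7, 0.9, 189.8]
tool_rot: [-0.054, 0.999, -0.0, 0.001]
wrist_force: [0.4, -0.7, 0.3]
opening: 51.0
finger_force: 0.0
t 5.7 tcp [429.7   0.9 189.8] yang 1.679 tilt [0.002 0.   ] rows [-0.0012 -0.0024 -0.3506] 0.0019 F [ 0.4 -0.7  0.3] op 51.0 j [ 0.    0.02 -0.5   1.05  0.   -0.11]
side ((255.1901092529297, 230.69003295898438), (14.851334571838379, 25.07660484313965), 86.68486022949219) [552.1  23.4  74. ] ring ref (552.1, 21.1)
scene ((237.67774963378906, 217.52230834960938), (17.000322341918945, 26.64070701599121), 85.5736083984375) [545.7  11.7  74. ] ring ref (550.5, 13.0)
```

View pics/rel.png

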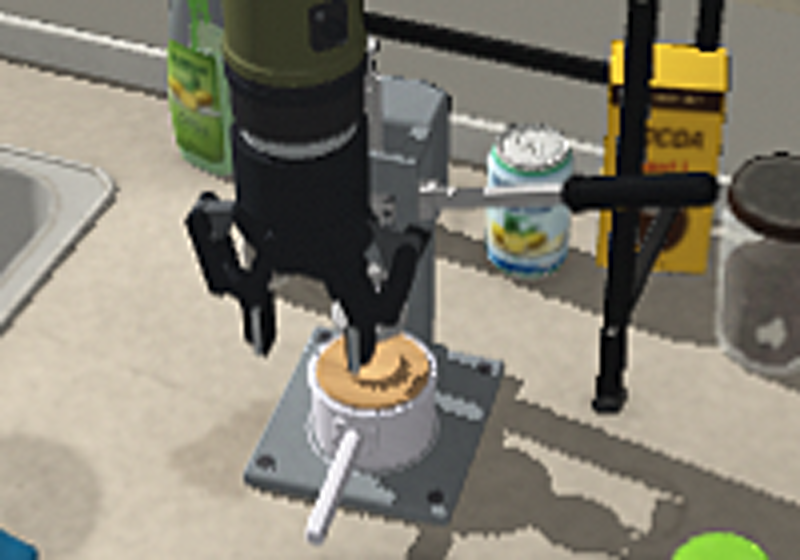

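The tin stands released in the ring; the fingers are above and in front of it. Next: shut the gripper, rise, and go above the lever grip.

```bash
python3 -m jog '[[0,0,-0.12,0],[0,0,-0.24,0],[0,0,-0.34,0],[0,-0.1,-0.35,0],[0,-0.2,-0.35,0]]' 1; python3 -m jog '[[0,-0.12,0,0],[0,-0.24,0,0],[0,-0.24,0,0],[0,-0.24,0,0]]'; python3 go.py 571.5 -166 310 1.676
```

```text
time: 6.3
tcp_pos: [439.6, -79.1, 329.1]
tool_rot: [-0.056, 0.998, -0.0, 0.002]
wrist_force: [0.2, 0.1, 0.4]
opening: -0.1
finger_force: 0.0
time: 6.7
tcp_pos: [448.1, -174.9, 326.6]
tool_rot: [-0.053, 0.999, 0.001, -0.001]
wrist_force: [-0.7, -0.1, -0.7]
opening: 0.2
finger_force: 0.0
t 6.7 tcp [ 448.1 -174.9  326.6] yang 1.676 tilt [-0.002  0.001] rows [-0.3092 -0.0104  0.0411] 0.0 F [-0.7 -0.1 -0.7] op 0.2 j [-0.37  0.07 -0.13  1.37  0.   -0.48]
```

```bash
cat > chk.py <<'E'
# exit 1 if push force over the limit
import sys
from bench import telemetry
s=telemetry.sense();f=s['wrist_force'];print(s['tcp_pos'].round(1),f.round(1));sys.exit(abs(f[2])>float(sys.argv[1]))
E
python3 -m jog '[[-0.1,-0.01,0.03,0],[-0.2,-0.01,0.04,0],[-0.28,-0.01,0.04,0],[-0.308,-0.01,0.04,0],[-0.308,-0.01,0.04,0]]' >/dev/null; python3 chk.py 5 && python3 -m jog '[[0,0,0.025,0],[0,0,0.05,0],[0,0,0.07,0],[0,0,0.08,0]]' >/dev/null; python3 chk.py 12 && python3 -m jog '[[0,0,0.015,0],[0,0,0.03,0]]' >/dev/null;python3 chk.py 12
```

```text
[ 571.9 -163.   310.9] [ 0.8 -0.1  0.6]
[ 571.9 -163.   310.9] [ 0.8 -0.1  0.6]
[ 571.9 -163.   310.9] [ 0.8 -0.1  0.6]False
False
False
```

```bash
sed -i 's/sys.exit(/sys.exit(int(/;s/$//' chk.py; sed -i 's/float(sys.argv\[1\]))/float(sys.argv[1])))/' chk.py
python3 -m jog '[[0,0,0.025,0],[0,0,0.05,0],[0,0,0.07,0],[0,0,0.08,0]]' >/dev/null; python3 chk.py 12 && python3 -m jog '[[0,0,0.015,0],[0,0,0.03,0]]' >/dev/null;python3 chk.py 12 && python3 -m jog '[[0,0,0.015,0],[0,0,0.03,0]]' >/dev/null;python3 chk.py 12
```

```text
[ 569.8 -164.8  278.8] [ 0.5 -0.8  0.5]
[ 571.1 -165.4  268.2] [-0.2 -1.6  2.4]
[ 571.6 -165.3  256.1] [-0.5 -1.6  4.5]
```

```bash
python3 -m jog '[[0,0,0.03,0],[0,0,0.06,0],[0,0,0.09,0]]' >/dev/null; python3 chk.py 15 && python3 -m jog '[[0,0,0.03,0],[0,0,0.05,0],[0,0,0.07,0]]' >/dev/null;python3 chk.py 15 && python3 -m jog '[[0,0,0.0125,0],[0,0,0.025,0]]' >/dev/null;python3 chk.py 15 && python3 -m jog '[[0,0,0.01,0],[0,0,0.01,0]]' >/dev/null;python3 chk.py 15
```

```text
[ 571.9 -165.7  220.1] [ 0.3 -4.2  4.9]
[ 571.9 -165.1  192.2] [ 0.2 -0.1  6.4]
[ 571.8 -164.2  182.2] [0.6 2.5 6.8]
[ 571.7 -163.5  178. ] [-0.1  3.5  7.4]
```

```bash
python3 -m jog '[[0,0,0.008,0],[0,0,0.008,0]]' >/dev/null;python3 chk.py 15&& python3 -m jog '[[0,0,0.008,0],[0,0,0.008,0]]' >/dev/null;python3 chk.py 15&& python3 -m jog '[[0,0,0.008,0],[0,0,0.008,0]]' >/dev/null;python3 chk.py 15&& python3 -m jog '[[0,0,0.008,0],[0,0,0.008,0]]' >/dev/null;python3 chk.py 15
```

```text
[ 571.8 -163.5  175. ] [0.5 3.9 6.3]
[ 572.  -163.5  172.1] [-1.2  2.6  9.5]
[ 572.  -163.1  169.5] [-1.7  4.5 13.2]
[ 572.1 -162.6  167. ] [-3.5  6.4 18.9]
```

```bash
python3 -m jog '[[0,0,-0.06,0],[0,0,-0.14,0],[0,0,-0.22,0],[0,0,-0.3,0],[0,0,-0.3,0]]' >/dev/null; python3 -m jog '[[0,0,0,0],[0,0,0,0],[0,0,0,0]]' >/dev/null; python3 chk.py 9; python3 go.py 571.5 -165.5 240
python3 - <<'E'
from h import *
im=optics.grab_frame('side');g=cv2.cvtColor(im,cv2.COLOR_RGB2GRAY)
for n,P in(('side',(571,-160,262)),('scene',(571,-160,262))):print(n,proj(n,P))
a=np.load('side0.npy').astype(int);print('diff side lever region',np.abs(a[130:165,250:266]-im[130:165,250:266]).max(2).__gt__(40).sum())
a=np.load('scene0.npy').astype(int);b=optics.grab_frame('scene')
print('diff scene lever arm',(np.abs(a[165:185,255:285]-b[165:185,255:285]).max(2)>40).sum())
cv2.imwrite('pics/up1.png',b[:,:,::-1])
E
```

```text
[ 570.3 -164.5  283.4] [-0.1 -0.6  0.5]
side [257.9187826  146.82147023]
scene [305.48546435 171.85130272]
diff side lever region 117
diff scene lever arm 0Traceback (most recent call last):
  File "go.py", line 9, in <module>
    print('t',round(s['time'],2),'tcp',s['tcp_pos'].round(1),'yang',ya.round(3),'tilt',M[:2,2].round(3),'rows',d.round(4),(-w/(np.pi/2)).round(4),'F',s['wrist_force'].round(1),'op',round(s['opening'],1),'j',s['joint_pos'].round(2))
                                                                                                                          ^^^^^^^^^^^^^^^^^^^^
AttributeError: 'float' object has no attribute 'round'
```

```bash
python3 -m jog '[[0,0,0.04,0],[0,0,0.08,0],[0,0,0.12,0],[0,0,0.15,0]]' >/dev/null; python3 chk.py 16 && python3 -m jog '[[0,0,0.03,0],[0,0,0.06,0],[0,0,0.08,0],[0,0,0.1,0]]' >/dev/null; python3 chk.py 16 && python3 -m jog '[[0,0,0.012,0],[0,0,0.024,0],[0,0,0.024,0]]' >/dev/null;python3 chk.py 16 && python3 -m jog '[[0,0,0.007,0],[0,0,0.007,0]]' >/dev/null; python3 chk.py 16 && python3 -m jog '[[0,0,0.007,0],[0,0,0.007,0]]' >/dev/null; python3 chk.py 16
```

```text
[ 571.5 -165.7  224.8] [ 0.7 -3.1  5.5]
[ 571.5 -164.7  185.3] [-0.8  1.4  7.3]
[ 571.4 -163.8  175.6] [-0.9  1.9  7.3]
[ 571.4 -163.4  173.2] [-0.6  4.2  8.2]
[ 571.7 -163.4  170.9] [-0.5  4.3 10.1]
```

```bash
python3 -m jog '[[0,0,0.008,0],[0,0,0.008,0]]' >/dev/null; python3 chk.py 99; python3 -m jog '[[0,0,-0.06,0],[0,0,-0.14,0],[0,0,-0.22,0],[0,0,-0.295,0],[0,0,-0.295,0]]' >/dev/null; python3 -m jog '[[0,0,0,0],[0,0,0,0],[0,0,0,0]]' >/dev/null; python3 chk.py 9;  python3 -m jog '[[0,0,0.04,0],[0,0,0.08,0],[0,0,0.12,0],[0,0,0.15,0]]' >/dev/null; python3 chk.py 16 && python3 -m jog '[[0,0,0.03,0],[0,0,0.06,0],[0,0,0.08,0],[0,0,0.1,0]]' >/dev/null; python3 chk.py 16 && python3 -m jog '[[0,0,0.012,0],[0,0,0.024,0],[0,0,0.024,0]]' >/dev/null;python3 chk.py 16 && python3 -m jog '[[0,0,0.007,0],[0,0,0.007,0]]' >/dev/null; python3 chk.py 16 && python3 -m jog '[[0,0,0.007,0],[0,0,0.007,0]]' >/dev/null; python3 chk.py 16
```

```text
[ 571.7 -163.   168.2] [-3.   5.3 15.6]
[ 570.2 -164.5  283. ] [-0.2 -0.   0.3]
[ 571.2 -165.7  223.9] [ 0.3 -3.2  5.2]
[ 571.2 -164.5  184.6] [-2.1  1.2  9.2]
[ 571.1 -163.2  175.1] [-2.4  4.1 10.8]
[ 571.3 -163.3  172.8] [-1.1  3.9 11.7]
[ 571.3 -162.9  170.5] [-2.6  5.1 14.2]
```

```bash
python3 -m jog '[[0,0,0.007,0],[0,0,0.007,0]]' >/dev/null; python3 chk.py 99; python3 -m jog '[[0,0,-0.06,0],[0,0,-0.14,0],[0,0,-0.22,0],[0,0,-0.29,0],[0,0,-0.29,0]]' >/dev/null; python3 -m jog '[[0,0,0,0],[0,0,0,0],[0,0,0,0]]' >/dev/null; python3 chk.py 9;  python3 -m jog '[[0,0,0.02,0],[0,0,0.04,0]]' >/dev/null
python3 chk.py 18 && python3 -m jog '[[0,0,0.015,0],[0,0,0.03,0]]' >/dev/null
python3 chk.py 18 && python3 -m jog '[[0,0,0.015,0],[0,0,0.03,0]]' >/dev/null
python3 chk.py 18 && python3 -m jog '[[0,0,0.015,0],[0,0,0.03,0]]' >/dev/null
python3 chk.py 18 && python3 -m jog '[[0,0,0.015,0],[0,0,0.03,0]]' >/dev/null
python3 chk.py 18 && python3 -m jog '[[0,0,0.015,0],[0,0,0.03,0]]' >/dev/null
python3 chk.py 18 && python3 -m jog '[[0,0,0.015,0],[0,0,0.03,0]]' >/dev/null
python3 chk.py 18 && python3 -m jog '[[0,0,0.015,0],[0,0,0.03,0]]' >/dev/null
python3 chk.py 18
```

```text
[ 571.4 -162.5  168.3] [-4.1  7.  19.3]
[ 570.2 -164.5  280.9] [-0.4  0.2 -0.7]
[ 571.2 -165.2  266. ] [-0.5 -1.1  4.1]
[ 571.3 -165.3  254.5] [-1.4 -3.6  6.2]
[ 571.5 -165.6  243. ] [-0.6 -0.8  6.3]
[ 571.7 -166.2  231.3] [-0.7 -4.1  7.2]
[ 571.7 -166.6  219.5] [-0.2 -6.2  8.4]
[ 571.8 -166.7  207.6] [-0.7 -5.   9.9]
[ 571.7 -166.2  195.8] [-0.5 -3.1 10.6]
[ 571.7 -165.2  183.9] [-2.7  0.7 12.1]
```

```bash
python3 -m jog '[[0,0,0.01,0],[0,0,0.02,0]]' >/dev/null
python3 chk.py 22 && python3 -m jog '[[0,0,0.008,0],[0,0,0.008,0]]' >/dev/null
python3 chk.py 22 && python3 -m jog '[[0,0,0.008,0],[0,0,0.008,0]]' >/dev/null
python3 chk.py 22 && python3 -m jog '[[0,0,0.006,0],[0,0,0.006,0]]' >/dev/null
python3 chk.py 99; python3 go.py 571.5 -165.5 282 1.676
```

```text
[ 571.6 -164.1  175.9] [-2.4  3.4 14.5]
[ 571.5 -163.6  172.7] [-2.4  4.  13. ]
[ 571.6 -163.1  170.1] [-3.5  4.  17.6]
[ 571.6 -162.8  168.3] [-5.3  6.9 22.1]
t 18.1 tcp [ 571.6 -162.8  168.3] yang 1.68 tilt [0.003 0.004] rows [ 0.     -0.0056 -0.2844] 0.0025 F [-5.3  6.9 22.1] op 0.3 j [-0.28  0.33 -0.17  1.07  0.   -0.39]
```

```bash
python3 -m jog '[[0,0,-0.06,0],[0,0,-0.14,0],[0,0,-0.22,0],[0,0,-0.287,0],[0,0,-0.287,0]]' >/dev/null; python3 -m jog '[[0,0,0,0],[0,0,0,0],[0,0,0,0]]' >/dev/null; python3 chk.py 9;  python3 -m jog '[[0,0,0.02,0],[0,0,0.04,0]]' >/dev/null
python3 chk.py 20 && python3 -m jog '[[0,0,0.01,0],[0,0,0.02,0]]' >/dev/null
python3 chk.py 20 && python3 -m jog '[[0,0,0.01,0],[0,0,0.02,0]]' >/dev/null
python3 chk.py 20 && python3 -m jog '[[0,0,0.01,0],[0,0,0.02,0]]' >/dev/null
python3 chk.py 20 && python3 -m jog '[[0,0,0.01,0],[0,0,0.02,0]]' >/dev/null
python3 chk.py 20 && python3 -m jog '[[0,0,0.01,0],[0,0,0.02,0]]' >/dev/null
python3 chk.py 20 && python3 -m jog '[[0,0,0.01,0],[0,0,0.02,0]]' >/dev/null
python3 chk.py 20 && python3 -m jog '[[0,0,0.01,0],[0,0,0.02,0]]' >/dev/null
python3 chk.py 20 && python3 -m jog '[[0,0,0.01,0],[0,0,0.02,0]]' >/dev/null
python3 chk.py 20 && python3 -m jog '[[0,0,0.01,0],[0,0,0.02,0]]' >/dev/null
python3 chk.py 20 && python3 -m jog '[[0,0,0.01,0],[0,0,0.02,0]]' >/dev/null
python3 chk.py 20
```

```text
[ 570.2 -164.5  279. ] [-1.4 -0.2  0.6]
[ 571.2 -165.1  264. ] [ 0.3 -0.6  2.6]
[ 571.  -165.   256.2] [-0.6 -1.3  3.3]
[ 571.2 -165.   248.6] [ 0.3 -1.6  2.9]
[ 571.2 -164.9  240.6] [ 0.1 -1.5  4.1]
[ 571.3 -165.4  232.8] [-0.2 -4.4  6.3]
[ 571.4 -165.9  225.2] [-1.8 -4.7  9. ]
[ 571.5 -166.2  217.7] [-1.5 -4.9  9.6]
[ 571.5 -166.2  209.8] [-2.2 -5.3  9.9]
[ 571.5 -166.   202. ] [-1.9 -4.1 10.8]
[ 571.5 -165.6  194.1] [-2.9 -3.7 12.7]
[ 571.5 -164.9  186.1] [-3.7 -0.9 13.7]
```

```bash
python3 -m jog '[[0,0,0.01,0],[0,0,0.02,0]]' >/dev/null
python3 chk.py 22 && python3 -m jog '[[0,0,0.008,0],[0,0,0.008,0]]' >/dev/null
python3 chk.py 22 && python3 -m jog '[[0,0,0.008,0],[0,0,0.008,0]]' >/dev/null
python3 chk.py 22 && python3 -m jog '[[0,0,0.008,0],[0,0,0.008,0]]' >/dev/null
python3 chk.py 22 && python3 -m jog '[[0,0,0.005,0],[0,0,0.005,0]]' >/dev/null
python3 chk.py 99; python3 go.py 571.5 -165.5 282 1.676
```

```text
[ 571.4 -163.9  178.2] [-4.2  2.7 14.9]
[ 571.3 -163.4  174.7] [-4.3  3.5 14.6]
[ 571.3 -162.9  171.9] [-4.4  4.3 17.3]
[ 571.4 -162.6  169.6] [-6.9  5.5 22.1]
[ 571.4 -162.6  169.6] [-6.9  5.5 22.1]
t 21.9 tcp [ 571.4 -162.6  169.6] yang 1.68 tilt [0.002 0.004] rows [-0.0003 -0.0062 -0.281 ] 0.0026 F [-6.9  5.5 22.1] op -0.4 j [-0.28  0.33 -0.16  1.07  0.   -0.39]
```

```bash
python3 -m jog '[[0,0,-0.06,0],[0,0,-0.14,0],[0,0,-0.22,0],[0,0,-0.285,0],[0,0,-0.285,0]]' >/dev/null; python3 -m jog '[[0,0,0,0],[0,0,0,0],[0,0,0,0]]' >/dev/null; python3 chk.py 9;  python3 -m jog '[[0,0,0.02,0],[0,0,0.04,0]]' >/dev/null
python3 chk.py 20 && python3 -m jog '[[0,0,0.01,0],[0,0,0.015,0]]' >/dev/null
python3 chk.py 20 && python3 -m jog '[[0,0,0.01,0],[0,0,0.015,0]]' >/dev/null
python3 chk.py 20 && python3 -m jog '[[0,0,0.01,0],[0,0,0.015,0]]' >/dev/null
python3 chk.py 20 && python3 -m jog '[[0,0,0.01,0],[0,0,0.015,0]]' >/dev/null
python3 chk.py 20 && python3 -m jog '[[0,0,0.01,0],[0,0,0.015,0]]' >/dev/null
python3 chk.py 20 && python3 -m jog '[[0,0,0.01,0],[0,0,0.015,0]]' >/dev/null
python3 chk.py 20 && python3 -m jog '[[0,0,0.01,0],[0,0,0.015,0]]' >/dev/null
python3 chk.py 20 && python3 -m jog '[[0,0,0.01,0],[0,0,0.015,0]]' >/dev/null
python3 chk.py 20 && python3 -m jog '[[0,0,0.01,0],[0,0,0.015,0]]' >/dev/null
python3 chk.py 20 && python3 -m jog '[[0,0,0.01,0],[0,0,0.015,0]]' >/dev/null
python3 chk.py 20 && python3 -m jog '[[0,0,0.01,0],[0,0,0.015,0]]' >/dev/null
python3 chk.py 20 && python3 -m jog '[[0,0,0.01,0],[0,0,0.015,0]]' >/dev/null
python3 chk.py 20
```

```text
[ 570.2 -164.4  279.4] [-0.8 -0.2 -0.9]
[ 571.2 -165.1  264.4] [ 1.  -1.   3.3]
[ 570.8 -164.9  258.4] [-0.2 -2.   3. ]
[ 571.1 -164.9  252.9] [-0.3 -1.3  2.7]
[ 571.2 -164.9  246.9] [-0.2 -2.8  3.1]
[ 571.2 -164.9  241. ] [ 1.3 -2.3  5.2]
[ 571.3 -165.4  235.3] [ 0.5 -4.4  5.2]
[ 571.4 -166.   229.6] [-0.5 -5.8  8. ]
[ 571.5 -166.3  224. ] [-0.6 -5.2  8.6]
[ 571.6 -166.5  218.4] [-2.4 -5.9  9.9]
[ 571.6 -166.5  212.5] [-1.4 -6.2 11.3]
[ 571.6 -166.4  206.6] [-1.8 -4.8 11.3]
[ 571.6 -166.3  200.7] [-3.  -5.3 13. ]
[ 571.6 -166.   195. ] [-3.2 -3.6 15.9]
```

```bash
python3 -m jog '[[0,0,0.008,0],[0,0,0.008,0]]' >/dev/null
python3 chk.py 22 && python3 -m jog '[[0,0,0.008,0],[0,0,0.008,0]]' >/dev/null
python3 chk.py 22 && python3 -m jog '[[0,0,0.008,0],[0,0,0.008,0]]' >/dev/null
python3 chk.py 22 && python3 -m jog '[[0,0,0.008,0],[0,0,0.008,0]]' >/dev/null
python3 chk.py 22 && python3 -m jog '[[0,0,0.008,0],[0,0,0.008,0]]' >/dev/null
python3 chk.py 22 && python3 -m jog '[[0,0,0.008,0],[0,0,0.008,0]]' >/dev/null
python3 chk.py 22
```

```text
[ 571.6 -165.8  192. ] [-4.5 -3.8 16.6]
[ 571.6 -165.5  189. ] [-3.8 -2.4 17.1]
[ 571.6 -165.2  185.9] [-4.7 -1.9 18.2]
[ 571.6 -164.9  182.8] [-5.1 -1.8 19.1]
[ 571.5 -164.6  179.7] [-5.7  0.5 20.9]
[ 571.5 -164.2  176.6] [-5.5  1.7 22.6]
```

```bash
python3 -m jog '[[0,0,0.006,0],[0,0,0.006,0]]' >/dev/null
python3 chk.py 27 && python3 -m jog '[[0,0,0.006,0],[0,0,0.006,0]]' >/dev/null
python3 chk.py 27 && python3 -m jog '[[0,0,0.006,0],[0,0,0.006,0]]' >/dev/null
python3 chk.py 27
```

```text
[ 571.5 -163.9  174.3] [-6.3  3.3 22.8]
[ 571.4 -163.5  172. ] [-6.9  2.9 22.8]
[ 571.5 -163.2  169.9] [-8.5  4.2 26.8]
```

```bash
python3 -m jog '[[0,0,-0.06,0],[0,0,-0.14,0],[0,0,-0.22,0],[0,0,-0.285,0],[0,0,-0.285,0]]' >/dev/null; python3 -m jog '[[0,0,0,0],[0,0,0,0],[0,0,0,0]]' >/dev/null; python3 chk.py 9;  python3 -m jog '[[0,0,0.02,0],[0,0,0.04,0],[0,0,0.06,0]]' >/dev/null
python3 chk.py 20 && python3 -m jog '[[0,0,0.01,0],[0,0,0.015,0]]' >/dev/null
python3 chk.py 20 && python3 -m jog '[[0,0,0.01,0],[0,0,0.015,0]]' >/dev/null
python3 chk.py 20 && python3 -m jog '[[0,0,0.008,0],[0,0,0.01,0]]' >/dev/null
python3 chk.py 20 && python3 -m jog '[[0,0,0.008,0],[0,0,0.01,0]]' >/dev/null
python3 chk.py 20 && python3 -m jog '[[0,0,0.008,0],[0,0,0.01,0]]' >/dev/null
python3 chk.py 20 && python3 -m jog '[[0,0,0.008,0],[0,0,0.01,0]]' >/dev/null
python3 chk.py 20 && python3 -m jog '[[0,0,0.008,0],[0,0,0.01,0]]' >/dev/null
python3 chk.py 20 && python3 -m jog '[[0,0,0.008,0],[0,0,0.01,0]]' >/dev/null
python3 chk.py 20 && python3 -m jog '[[0,0,0.008,0],[0,0,0.01,0]]' >/dev/null
python3 chk.py 20; python3 go.py 571 -165 279 1.676
```

```text
[ 570.2 -164.4  279. ] [-0.6 -0.1 -0.5]
[ 571.2 -165.1  255.9] [ 1.6 -1.6  3.9]
[ 570.9 -165.   250.1] [-0.4 -1.6  3.7]
[ 571.1 -164.9  244.6] [ 0.6 -1.1  2.9]
[ 571.2 -165.1  240.7] [ 0.4 -3.6  4.4]
[ 571.4 -165.2  237. ] [-0.4 -3.8  5.4]
[ 571.4 -165.6  233.3] [-0.5 -3.2  6.5]
[ 571.5 -166.   229.5] [-0.6 -4.9  8.4]
[ 571.6 -166.1  225.7] [-0.9 -5.2  9.4]
[ 571.6 -166.2  222. ] [-0.7 -5.7  9.9]
[ 571.6 -166.4  218.1] [-0.7 -6.4 10.6]
t 30.0 tcp [ 571.6 -166.4  218.1] yang 1.678 tilt [ 0.002 -0.003] rows [ 0.001   0.0031 -0.1522] 0.0013 F [-0.7 -6.4 10.6] op 0.3 j [-0.28  0.31 -0.09  1.18 -0.   -0.39]
```

```bash
python3 -m jog '[[0,0,0.008,0],[0,0,0.016,0]]' >/dev/null
python3 chk.py 22 && python3 -m jog '[[0,0,0.008,0],[0,0,0.016,0]]' >/dev/null
python3 chk.py 22 && python3 -m jog '[[0,0,0.008,0],[0,0,0.016,0]]' >/dev/null
python3 chk.py 22 && python3 -m jog '[[0,0,0.008,0],[0,0,0.01,0]]' >/dev/null
python3 chk.py 22 && python3 -m jog '[[0,0,0.008,0],[0,0,0.01,0]]' >/dev/null
python3 chk.py 22 && python3 -m jog '[[0,0,0.008,0],[0,0,0.01,0]]' >/dev/null
python3 chk.py 22 && python3 -m jog '[[0,0,0.008,0],[0,0,0.01,0]]' >/dev/null
python3 chk.py 22
```

```text
[ 571.7 -166.4  212.1] [-2.9 -7.2 11.7]
[ 571.7 -166.4  205.7] [-2.1 -6.2 13.4]
[ 571.7 -166.1  199.4] [-2.6 -4.3 13.2]
[ 571.7 -165.9  195.4] [-4.4 -4.1 14.9]
[ 571.7 -165.7  191.8] [-3.9 -2.6 16.9]
[ 571.7 -165.4  188.1] [-4.9 -3.6 19.2]
[ 571.6 -165.   184.2] [-4.9 -1.2 20.6]
```

```bash
python3 -m jog '[[0,0,0.006,0],[0,0,0.008,0]]' >/dev/null
python3 chk.py 26 && python3 -m jog '[[0,0,0.006,0],[0,0,0.008,0]]' >/dev/null
python3 chk.py 26 && python3 -m jog '[[0,0,0.006,0],[0,0,0.008,0]]' >/dev/null
python3 chk.py 26 && python3 -m jog '[[0,0,0.006,0],[0,0,0.008,0]]' >/dev/null
python3 chk.py 26 
python3 - <<'E'
from h import *
np.save('dn.npy',optics.grab_frame('side'))
E
python3 go.py 571 -165 280 1.676
```

```text
[ 571.6 -164.7  181.2] [-5.5 -0.4 21.1]
[ 571.6 -164.3  178.1] [-7.1  0.3 21.4]
[ 571.5 -163.9  174.9] [-6.3  2.9 21.7]
[ 571.5 -163.4  171.8] [-7.5  3.4 23.8]
t 32.25 tcp [ 571.5 -163.4  171.7] yang 1.68 tilt [0.003 0.002] rows [ 0.0008 -0.0033 -0.2706] 0.0022 F [-7.2  3.5 23.2] op 0.1 j [-0.28  0.33 -0.16  1.08  0.   -0.39]
```

```bash
python3 -m jog '[[0,0,0.006,0],[0,0,0.006,0]]' >/dev/null; python3 chk.py 27; python3 -m jog '[[0,0,-0.06,0],[0,0,-0.14,0],[0,0,-0.22,0],[0,0,-0.285,0],[0,0,-0.285,0]]' >/dev/null;python3 -m jog '[[0,0,0,0],[0,0,0,0],[0,0,0,0]]' >/dev/null; python3 chk.py 9
python3 - <<'E'
from h import *
u=optics.grab_frame('side');np.save('up7.npy',u)
f=lambda i:cv2.resize(i[125:255,222:287,::-1],None,fx=4,fy=4,interpolation=2)
cv2.imwrite('pics/ram.png',np.concatenate([f(np.load('side0.npy')),f(np.load('dn.npy')),f(u)],1))
E
```

```text
[ 571.5 -163.   169.7] [-8.1  4.8 27.3]
[ 570.2 -164.3  278.7] [ 0.1  0.3 -0.1]
```

View pics/ram.png

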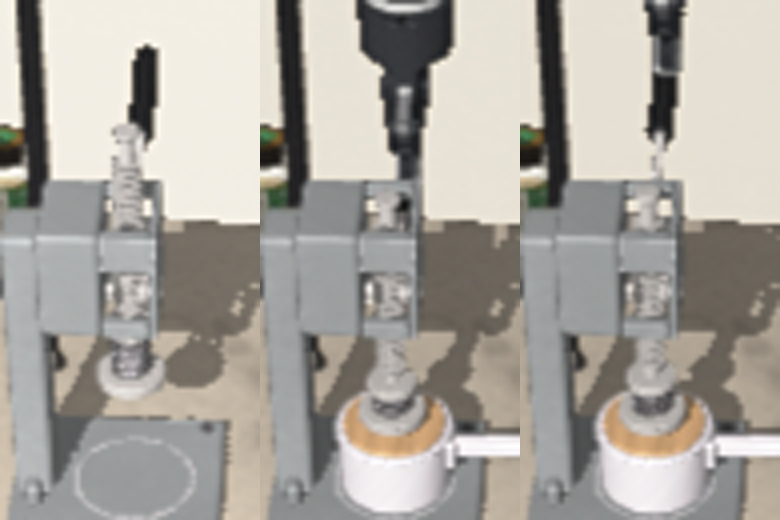

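Panels: the ram top went from row 128 to about row 185 (roughly 44 mm down). The foot is on the boss with the spring partly squeezed, so more strokes are needed.

```bash
python3 -m jog '[[0,0,0.02,0],[0,0,0.04,0],[0,0,0.06,0],[0,0,0.08,0]]' >/dev/null
python3 chk.py 20 && python3 -m jog '[[0,0,0.01,0],[0,0,0.02,0]]' >/dev/null
python3 chk.py 20 && python3 -m jog '[[0,0,0.01,0],[0,0,0.02,0]]' >/dev/null
python3 chk.py 20 && python3 -m jog '[[0,0,0.01,0],[0,0,0.02,0]]' >/dev/null
python3 chk.py 20 && python3 -m jog '[[0,0,0.01,0],[0,0,0.02,0]]' >/dev/null
python3 chk.py 20 && python3 -m jog '[[0,0,0.01,0],[0,0,0.02,0]]' >/dev/null
python3 chk.py 20 && python3 -m jog '[[0,0,0.01,0],[0,0,0.015,0]]' >/dev/null
python3 chk.py 20 && python3 -m jog '[[0,0,0.01,0],[0,0,0.015,0]]' >/dev/null
python3 chk.py 23 && python3 -m jog '[[0,0,0.01,0],[0,0,0.015,0]]' >/dev/null
python3 chk.py 23 && python3 -m jog '[[0,0,0.008,0],[0,0,0.01,0]]' >/dev/null
python3 chk.py 25 && python3 -m jog '[[0,0,0.008,0],[0,0,0.01,0]]' >/dev/null
python3 chk.py 25 && python3 -m jog '[[0,0,0.006,0],[0,0,0.006,0]]' >/dev/null
python3 chk.py 25; python3 go.py 571 -165 280 1.676
```

```text
[ 571.1 -165.1  247.6] [ 0.2 -2.2  3.5]
[ 571.  -165.2  240.1] [-1.7 -3.6  4.8]
[ 571.2 -165.9  232.8] [-1.1 -5.6  8. ]
[ 571.3 -166.3  225.3] [-2.6 -5.9  9.7]
[ 571.4 -166.6  217.8] [-3.7 -5.9 12.3]
[ 571.5 -166.6  210. ] [-2.1 -6.2 11.7]
[ 571.5 -166.5  203.9] [-3.3 -6.  13.1]
[ 571.4 -166.2  198. ] [-2.6 -4.9 14.1]
[ 571.5 -165.9  192.5] [-4.7 -3.6 17.2]
[ 571.5 -165.6  188.7] [-5.3 -2.4 18.5]
[ 571.4 -165.3  184.9] [-5.6 -1.  19.5]
[ 571.4 -165.   182.6] [-6.4 -1.4 20.9]
t 35.9 tcp [ 571.4 -165.   182.6] yang 1.679 tilt [ 0.002 -0.001] rows [ 4.000e-04 -1.000e-04 -2.436e-01] 0.0017 F [-6.4 -1.4 20.9] op -0.2 j [-0.28  0.32 -0.14  1.1  -0.   -0.39]
```

```bash
cat > ram.py <<'E'
# vertical shift (px, + = down) of the ram's end collar against up7
import sys
from h import *
T=cv2.cvtColor(np.load('up7.npy'),cv2.COLOR_RGB2GRAY)
def sh(im):
    f=lambda g:cv2.resize(g,None,fx=8,fy=8,interpolation=cv2.INTER_CUBIC)
    t=f(T[214:222,248:262]);w=f(cv2.cvtColor(im,cv2.COLOR_RGB2GRAY)[208:230,248:262])
    r=cv2.matchTemplate(w,t,cv2.TM_CCOEFF_NORMED);m=cv2.minMaxLoc(r);return m[3][1]/8-6,round(m[1],2)
if __name__=='__main__':
    im=optics.grab_frame('side');np.save(sys.argv[1],im);print('now',sh(im),'dn7',sh(np.load('dn.npy')),'up7',sh(np.load('up7.npy')))
E
python3 ram.py a8.npy
python3 -m jog '[[0,0,0.01,0],[0,0,0.015,0]]' >/dev/null;python3 chk.py 28 && python3 -m jog '[[0,0,0.01,0],[0,0,0.01,0]]' >/dev/null;python3 chk.py 28 &&  python3 -m jog '[[0,0,0.006,0],[0,0,0.008,0]]' >/dev/null;python3 chk.py 28 &&  python3 -m jog '[[0,0,0.005,0],[0,0,0.005,0]]' >/dev/null;python3 chk.py 28;python3 ram.py b8.npy
```

```text
now (1.125, 0.93) dn7 (1.125, 0.93) up7 (0.0, 1.0)
[ 571.3 -164.4  176.8] [-8.   1.7 23.1]
[ 571.3 -163.7  172.7] [-7.2  3.6 22.2]
[ 571.3 -163.3  170. ] [-8.5  4.7 26.7]
[ 571.3 -163.   168.4] [-8.5  5.3 28.7]
now (1.0, 0.93) dn7 (1.125, 0.93) up7 (0.0, 1.0)
```

```bash
python3 -m jog '[[0,0,-0.06,0],[0,0,-0.14,0],[0,0,-0.22,0],[0,0,-0.287,0],[0,0,-0.287,0]]' >/dev/null;python3 -m jog '[[0,0,0,0],[0,0,0,0],[0,0,0,0]]' >/dev/null; python3 chk.py 9;python3 ram.py up8.npy
python3 - <<'E'
from h import *
b=optics.grab_frame('scene');np.save('sc8.npy',b)
a=cv2.imread('pics/up1.png')[:,:,::-1]
# lever arm comparison and ram tooth rows in both pictures
print((np.abs(a[160:190,255:285].astype(int)-b[160:190,255:285]).max(2)>40).sum())
# foot underside/ram top: rows where the start and present pictures differ in the ram columns of the side view
s=np.load('side0.npy').astype(int);u=np.load('up8.npy').astype(int);n7=np.load('up7.npy').astype(int)
d=np.abs(s-u).max(2)[150:230,248:260].mean(1).round();print(list(zip(range(150,230,2),d[::2].astype(int))))
print('up8-up7',np.abs(u-n7).max(2)[160:235,240:270].max(1))
E
python3 go.py 571 -165 280 1.676
```

```text
[ 570.3 -164.4  277.8] [-0.3 -0.  -0.3]
now (0.0, 1.0) dn7 (1.125, 0.93) up7 (0.0, 1.0)
2
[(150, np.int64(13)), (152, np.int64(12)), (154, np.int64(12)), (156, np.int64(40)), (158, np.int64(34)), (160, np.int64(25)), (162, np.int64(21)), (164, np.int64(17)), (166, np.int64(21)), (168, np.int64(29)), (170, np.int64(34)), (172, np.int64(22)), (174, np.int64(19)), (176, np.int64(26)), (178, np.int64(24)), (180, np.int64(16)), (182, np.int64(24)), (184, np.int64(17)), (186, np.int64(19)), (188, np.int64(18)), (190, np.int64(18)), (192, np.int64(17)), (194, np.int64(25)), (196, np.int64(20)), (198, np.int64(14)), (200, np.int64(14)), (202, np.int64(20)), (204, np.int64(18)), (206, np.int64(18)), (208, np.int64(18)), (210, np.int64(23)), (212, np.int64(36)), (214, np.int64(44)), (216, np.int64(36)), (218, np.int64(25)), (220, np.int64(25)), (222, np.int64(35)), (224, np.int64(85)), (226, np.int64(93)), (228, np.int64(56))]
up8-up7 [2 2 1 1 1 2 1 1 1 1 2 1 1 1 1 1 1 1 2 2 1 1 2 2 1 1 2 2 1 2 2 2 2 1 2 1 2
 2 1 2 1 1 2 2 2 2 2 1 1 1 1 1 1 1 1 1 2 2 1 1 1 1 5 1 1 2 1 3 1 1 1 1 1 1
 2]
t 37.7 tcp [ 570.5 -164.5  278.3] yang 1.679 tilt [-0.002  0.001] rows [-0.0011 -0.0013 -0.0042] 0.0018 F [-0.1  0.4 -0.3] op 0.4 j [-0.28  0.29  0.03  1.31  0.   -0.39]
```

The press is at its limit. Stroke 8 gained nothing, the ram stalls with the lever part-way down as the force climbs, and the spring is squeezed about 15 mm. I'll retreat upward and check.

```bash
python3 -m jog '[[0,0,-0.05,0],[0,0,-0.12,0],[0.05,0,-0.15,0],[0.12,0,-0.15,0],[0.2,0,-0.15,0]]'; python3 -m jog '[[0,0,0,0],[0,0,0,0],[0,0,0,0]]' | head -3
python3 - <<'E'
from h import *
np.set_printoptions(precision=1,suppress=True)
a0=np.load('side0.npy').astype(int);s0=np.load('scene0.npy').astype(int)
a=optics.grab_frame('side');b=optics.grab_frame('scene')
print('grip region diff vs start',(np.abs(a0-a).max(2)[136:158,255:262]>40).sum(),(np.abs(s0-b).max(2)[165:182,255:320]>40).sum())
for n,im,r in(('tumbler',(s0,b),(255,315,300,345)),('shaker',(a0,a),(250,285,190,210))):
    y,Y,x,X=r;print(n,(np.abs(im[0]-im[1]).max(2)[y:Y,x:X]>40).sum())
print('z per px side',proj('side',(553,16,300))-proj('side',(553,16,260)),proj('side',(553,16,120))-proj('side',(553,16,80)))
# tin wall centre between its left and right edge just under the rim, side view, and expected for ring centre with camera's own ring fix
h=cv2.cvtColor(a,cv2.COLOR_RGB2HSV);m=cv2.inRange(h,(0,0,185),(180,60,255))
for v in(238,242,246):
    xs=np.nonzero(m[v,235:275])[0]+235;print(v,xs.min(),xs.max())
print(proj('side',(552.1,21.1,44)),proj('side',(552.1-43,21.1-4,44)),proj('side',(552.1+43,21.1+4,44)))
E
```

```text
time: 38.2
tcp_pos: [491.2, -173.4, 339.2]
tool_rot: [-0.054, 0.999, 0.0, 0.0]
wrist_force: [-0.1, -0.1, 0.6]
opening: 0.1
finger_force: 0.0
time: 38.5
tcp_pos: [492.2, -173.4, 339.3]
tool_rot: [-0.054, 0.999, 0.0, 0.0]
grip region diff vs start 5 31
tumbler 18
shaker 0
z per px side [ -0.3 -11.7] [ -0.2 -10.1]
238 242 274
242 243 265
246 243 265
[255.5 237.5] [269.4 238. ] [241.7 237. ]
```

```bash
python3 -c "
from bench import arm
print(arm.close_job())"
```

```text
the job is handed in; nothing more can be done
None
```

I handed the job in with the tin released in the ring, about 2 mm off centre, clamped under the foot after eight full strokes, and with the lever up. I never felt a hard stop: stroke 8 gained nothing and the ram stalled part-way down, so I took that as solid. The clamp force was inferred from the spring squeeze (roughly 15 mm), not measured. Push force peaked near 29 N and the bystanders looked unmoved.

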